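Swing the tube tray to the scanner's stop and bolt it

ROBOT

A 6-joint arm with a two-finger parallel gripper is mounted at the origin on the work surface. World frame = base frame: x ahead of the robot, y to its left, z up, the work surface at z = 0. Lengths are in m, angles in rad, forces in N, time in s.
With the tool pointing down it reaches from about 0.35 to 0.775 m from the base axis. Payload 5.5 kg.
Tool frame: the origin (TCP) lies midway between the tips of the shut fingers; the grasp point (between the pads) lies 19 mm behind it; z points along the fingers, y is the line along which they close (so a half turn about z gives the same grasp; the last joint's range is limited). The gripper opens to 85 mm and grips with 20 to 120 N. Pads are 22 mm wide; open, the fingers measure 114 mm over their backs; the gripper's body (76 mm by 85 mm) begins 54 mm behind the grasp point. The pads swing forward as they close: fully open they stand 13 mm farther back than shut.
Start: joints at [1.14, 0.313, 0.046, 1.304, 0, 1.431], TCP at [0.165, 0.551, 0.231] pointing down, gripper open.
Joint ranges: [-2.76, 2.76], [-0.86, 1.69], [-1.03, 1.26], [-2.2, 2.34], [-1.47, 1.5], [-3.14, 3.14]. Speed limits (rad/s): [2.57, 2.57, 3.14, 3.14, 3.14, 3.14].

INTERFACE

Orientations are given as a unit quaternion [w, x, y, z].
In Python, from workcell import env gives the robot as it stands. The module is installed in compiled form; this text tells all that it offers.
- The arm moves only by the tool servo_tool, never from a script. Its argument "increments" is a list of rows, each an object of numbers: "grip": the closure, from 0 (fully open) to 1 (shut); "x", "y", "z": the shift along the tool's x, y, z in mm; "roll": the turn about the tool's z in degrees. In form: [{"grip": .., "x": .., "y": .., "z": .., "roll": ..}, ...]. A call has 1 to 5 rows; each row shifts and turns the commanded pose from where the row before left it, along the tool's axes as they then stand; what a row does not reach is not made up. A row lasts 1/12 s, in which the tool goes at most 41.7 mm and 7.16 degrees, less where a joint would pass 70% of its speed; a pose out of reach is approached as far as the arm can. A call is refused whole if a number of a shift passes 41.7 or a number of a turn 7.16, either way. A call with a gripper value outside its range is refused whole. The fingers move at their own pace and stop on an object; "grip_force" is the grip in N (left out, the last holds). Time passes only in rows, so rows that do not move let the fingers close. It gives the time, the measured TCP pose, the force, the opening and the grip force at its end, in the units of the state.
- env.get_state(): the state, without advancing time (a new reading comes with each control period).
- env.read_camera(name): name is "side" or "top"; returns the picture (480x640x3 uint8, red, green, blue); there is no depth.
- env.get_calibration(name): a dict with "vertical_fov" (degrees; the focal length in pixels is half the picture's height over the tangent of half this angle, whatever the lens; pixels are square), "cx", "cy" (the principal point, pixels), "rvec" (rotation vector, rad) and "tvec" (3), from world to camera coordinates, as OpenCV has them. Camera axes: x right, y down, z forward; pixel columns grow to the right and rows downward; lengths in m; the calibration is good to about 2 mm. A picture is of the moment at which its call begins. get_calibration takes no time and is no camera call.
- env.hand_in(): hands the job in; it is judged then, once.
The state is a dict: "clock": time; "joint_pos": joint angles; "qvel": joint speeds; "tau": joint torques, N m; "tcp_pos": TCP position; "orientation": TCP orientation; "wrist_force": force on the tool from outside, world axes, zero at the start; "ft_torque": the same for the moment, N m; "finger_gap": finger opening in m; "grip_force": force on a finger pad.
Only numpy, scipy, OpenCV 4.12 (cv2) and the standard library are available. Lean on these libraries where they do the work, as an engineer would, in place of code of your own. Each camera call takes 0.05 s, during which the arm holds its last target. There are 200 camera calls.

TASK

Push the swung-out tube tray near its free corner so that it pivots about its pin until its side bears on the red-tipped stop screw in front of the scanner, and press it home there with a firm but gentle push of about 10 N, never ramming the screw. Then slide the wedge bolt by its yellow post in behind the tray until its slanted face bears on the tray's corner and wedges there, leaving the tray held snugly between bolt and stop screw, and let go. Leave the bottle, the orange-lidded box and the spare rack where they are.

Things in the scene. Friction and masses are not known exactly. Their poses are not given: they have to be found in the camera images.
- station: Fixed grey base plate, 8 mm thick, on the bench; spans x -60 to 285, y -170 to 200 mm. Origin: axis of the tray's pivot pin, bench level. x runs from the pin along the tray's home heading, y to the side where the tray stands swung out, z up. Pin 16 mm across, head 32 mm across, top 26 mm above bench. White scanner housing spans x 5 to 175, y -160 to -95 mm, top 63 mm above bench.
- tray: Loose light-grey tray, 190 x 100 mm, about 0.45 kg, its hole on the pin with 1 mm play. Origin: hole axis, underside (8 mm above bench). x runs to the free end; spans x -25 to 165, y -50 to 50 mm. Walls 6 mm thick, x 25 to 165, reach 40 mm above the underside, the tubes 60 mm. Starts swung out 25 to 50 degrees to station +y; at home parallel to station x within 4 degrees.
- tray_push (a point): Point on the outer face of the tray's side wall away from the scanner, near the free corner: tray x 145, y 50 mm, 33 mm above the bench. Axes as the tray's. Pushing here in the tray's -y direction swings it towards the stop; 1 to 3 N keep it sliding, the rest of the push reaches the stop.
- tray_corner (a point): The tray's free corner on the side away from the scanner: tray x 165, y 50 mm, 23 mm above the bench. The bolt's slanted face comes to bear on this corner.
- stop: Fixed blue block 28 x 22.5 x 40 mm holding the stop screw. Origin: station x 135, y -90 mm, on the plate's top; axes as the station's. The rigid red tip, 16 mm across, 28 mm above bench, points to +y and ends 31 to 49 mm from the origin: set differently each time, not measured, to be felt. Tray seats at 6 N or more on the tip for 0.3 s; over 14 N, or a knock, harms it.
- bolt: Steel wedge bolt sliding along station -x by 70 mm. Stays where left, takes 2 N. Origin: its nose, at station x 190, y 65 mm when drawn back (starts up to 6 mm in). Its 56 mm face, 14 to 31 mm above bench, slants 35 degrees from station x: bolt x runs along the face from the nose, y off its back. It meets the corner of the homed tray after 30 to 65 mm, then wedges: hold 5 to 10 N on the post.
- bolt_post (a point): Centre of the yellow grip on the bolt's upright post: 15 mm across, 36 to 64 mm above the bench, this point 50 mm above it; at station x 236, y 60 mm when the bolt is drawn back, moving along station -x as it goes in. The bolt below the grip reaches 31 mm above the bench. Axes as the bolt's.
- reagent: Bystander: white reagent bottle with red cap, 60 mm across, 125 mm tall, standing loose. Origin at its underside.
- freezer_box: Bystander: white box with orange lid, 114 x 114 x 53 mm, loose. Origin at its underside.
- spare_rack: Bystander: blue rack with white-capped tubes, 120 x 60 x 55 mm, loose. Origin at its underside.
There are look-alikes about, which are no part of the job. What is shaped like the tray but purple is not meant.

How it is judged:
By the outcome, as a careful person would: the job done as asked, in the order asked, and still so for the second after the job is handed in, with the robot touching nothing.
It also fails if it takes over 69 s, if anything falls off the work surface, if the arm or the gripper's body presses on something with over 40 N, if the wrist force passes 120 N, or if a joint passes its speed limit or range.

## Working session

There is one attempt and no reset: what is moved stays moved. The work goes in short steps, Python scripts to look and compute and a tool call to move; the robot and the scene stay as the last step left them, time stands still between calls to the robot, and variables do not carry over. Pictures are saved under pics/ and viewed, at most 10 in all, crops included, and the job is handed in when it is done.

Besides the shell and the picture viewer there is one more tool, called as name(argument=value, ...), one argument or row to a line, values as JSON. servo_tool: Moves the arm, as the interface text tells. Its arguments: {"type":"object","properties":{"increments":{"type":"array"},"grip_force":{"type":"number"}},"required":["increments"]}

```bash
mkdir -p pics
python3 - <<'E'
from workcell import env
import cv2
for n in("side","top"):
    cv2.imwrite(f"pics/{n}0.png",env.read_camera(n)[:,:,::-1]);print(n,env.get_calibration(n))
print(env.get_state())
E
```

```text
side {'vertical_fov': 50.413316862109866, 'cx': 322.52198909138593, 'cy': 244.41400202906738, 'rvec': array([ 2.0672431 , -0.29728672,  0.15070839]), 'tvec': array([-0.43590952,  0.12091611,  1.17711841])}
top {'vertical_fov': 55.68083495061494, 'cx': 315.513809451436, 'cy': 240.56957390142597, 'rvec': array([ 2.1255465 , -2.18497971,  0.14160619]), 'tvec': array([0.05263214, 0.44988557, 0.968141  ])}
{'clock': 0.1, 'joint_pos': array([1.14041402e+00, 3.13911030e-01, 4.50838826e-02, 1.30361490e+00,
       9.43526118e-06, 1.43117674e+00]), 'qvel': array([ 0.00031969, -0.00143581,  0.00223519, -0.00064695,  0.00199188,
        0.00119206]), 'tau': array([ 1.78266524e-03, -4.81728280e+01,  2.99242383e+01,  1.27994979e-02,
       -9.52742175e-05, -4.53026246e-06]), 'tcp_pos': array([0.16466392, 0.55043238, 0.23050261]), 'orientation': array([-2.35881535e-04,  1.44869731e-01,  9.89450395e-01, -7.88341390e-04]), 'wrist_force': array([-0.01751198,  0.66591689, -0.61326057]), 'ft_torque': array([-0.05239217,  0.02154594,  0.00391925]), 'grip_force': 0.0, 'finger_gap': 0.08534870666762659}
```

View pics/top0.png

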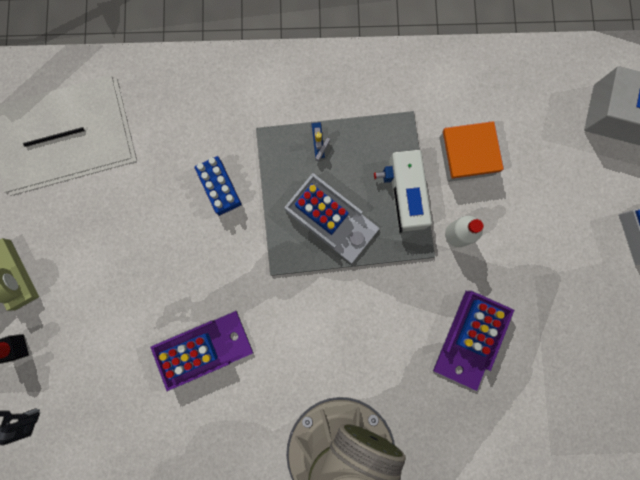

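View pics/side0.png

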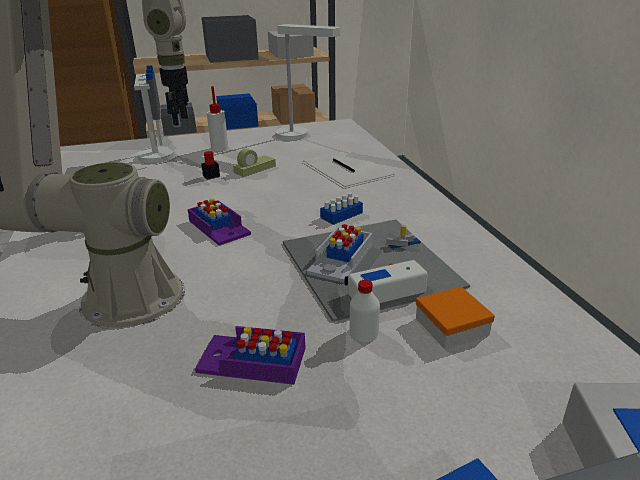

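The top view shows the plate with corners near (257,128), (415,112), (434,259) and (270,276). The pin is near (358,240), the tray is swung out to the left, the bolt post is near (318,135) and the red tip near (378,175).

```bash
cat > h.py <<'E'
import numpy as np,cv2
from workcell import env
def cal(n):
    c=env.get_calibration(n);f=240/np.tan(np.radians(c["vertical_fov"]/2))
    return np.array([[f,0,c["cx"]],[0,f,c["cy"]],[0,0,1]]),cv2.Rodrigues(c["rvec"])[0],c["tvec"]
def ray(n,uv,z):
    K,R,t=cal(n);d=R.T@np.linalg.solve(K,[*uv,1]);o=-R.T@t
    return o+d*(z-o[2])/d[2]
def proj(n,p):
    K,R,t=cal(n);q=K@(R@np.asarray(p)+t);return q[:2]/q[2]
def fit(S,W):  # 2D rigid: W=R S + t
    S,W=np.array(S),np.array(W);a=S-S.mean(0);b=W-W.mean(0)
    th=np.arctan2((a[:,0]*b[:,1]-a[:,1]*b[:,0]).sum(),(a*b).sum())
    R=np.array([[np.cos(th),-np.sin(th)],[np.sin(th),np.cos(th)]]);return th,W.mean(0)-R@S.mean(0),R
E
python3 - <<'E'
from h import *
im=cv2.imread("pics/top0.png");hsv=cv2.cvtColor(im,cv2.COLOR_BGR2HSV)
px=[(257,128),(415,112),(434,259),(270,276)]
S=[(.285,.2),(.285,-.17),(-.06,-.17),(-.06,.2)]
W=[ray("top",p,.008)[:2] for p in px]
th,t,R=fit(S,W);print(np.degrees(th),t);print(np.array(W)-(np.array(S)@R.T+t))
inv=lambda p:(p-t)@R
def blob(lo,hi,box):
    x0,y0,x1,y1=box;m=cv2.inRange(hsv[y0:y1,x0:x1],lo,hi);y,x=np.nonzero(m);return x.mean()+x0,y.mean()+y0,len(x)
for nm,b,z in(("post",blob((20,120,120),(35,255,255),(305,120,335,145)),.06),("red",blob((0,100,60),(8,255,255),(370,165,384,185)),.03)):
    p=ray("top",b[:2],z)[:2];print(nm,b,p,inv(p)*1e3)
for nm,uv,z in(("pin",(358,239),.026),("c1",(312,175),.048),("c2",(287,209),.048)):
    p=ray("top",uv,z)[:2];print(nm,p,inv(p)*1e3)
x=im[90:300,240:450];cv2.imwrite("pics/crop0.png",cv2.resize(x,None,fx=2.85,fy=2.85,interpolation=cv2.INTER_CUBIC))
E
```

```text
4.221279653471406 [ 0.45196584 -0.05094771]
[[-1.02270083e-03 -1.14431137e-03]
 [ 4.22690279e-04 -1.11163909e-04]
 [ 5.61333676e-04  2.08014452e-03]
 [ 3.86768769e-05 -8.24669241e-04]]
post (np.float64(317.96), np.float64(135.08), 25) [0.68011686 0.02853161] [233.38245241  62.46983737]
red (np.float64(374.5), np.float64(175.5), 12) [ 0.59396854 -0.09557142] [138.33278133 -54.95527585]
pin [ 0.45247683 -0.05343987] [ 0.32615462 -2.52300646]
c1 [0.59392777 0.04398403] [148.56461081  84.22458999]
c2 [0.51954744 0.1002878 ] [ 78.53049327 145.85065811]
```

View pics/crop0.png

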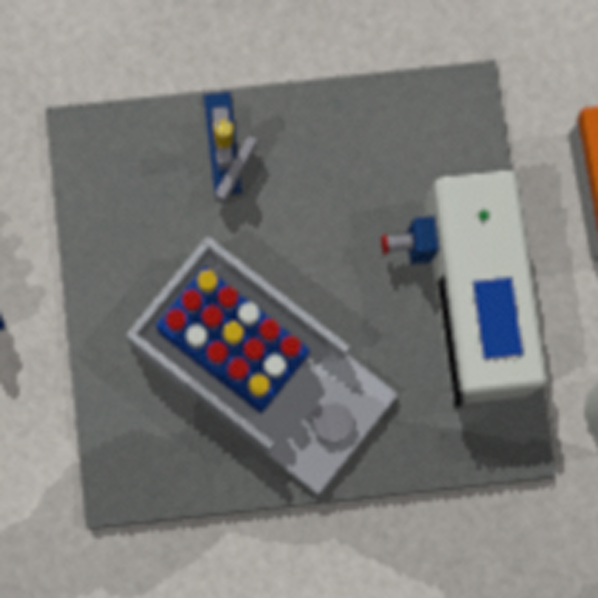

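Run:
```python
from h import *
th,t=np.radians(4.22),np.array([.452,-.051])
R=lambda a:np.array([[np.cos(a),-np.sin(a)],[np.sin(a),np.cos(a)]])
a=np.radians(46)
tgt=t+R(th+a)@np.array([.145,.05+.011+.020])
s=env.get_state();d=tgt-s["tcp_pos"][:2]
yaw=np.radians(140.2);ex=np.array([np.cos(yaw),np.sin(yaw)]);ey=np.array([np.sin(yaw),-np.cos(yaw)])
print(tgt,d,"tool",d@ex*1e3,d@ey*1e3)
```

```text
[0.48252795 0.11226066] [ 0.31786403 -0.43817172] tool -524.6876615016267 -133.17226136598507
```

servo_tool(
  increments=[
    {"grip": 1, "roll": 5.8},
    {"grip": 1, "roll": 5.8},
    {"grip": 1, "roll": 5.8},
    {"grip": 1, "roll": 5.7},
    {"grip": 1},
  ],
)

```text
invalid input at $.increments[0]: expected keys grip, x, y, z, roll
```

servo_tool(
  increments=[
    {"grip": 1, "x": 0, "y": 0, "z": 0, "roll": 5.8},
    {"grip": 1, "x": 0, "y": 0, "z": 0, "roll": 5.8},
    {"grip": 1, "x": 0, "y": 0, "z": 0, "roll": 5.8},
    {"grip": 1, "x": 0, "y": 0, "z": 0, "roll": 5.7},
    {"grip": 1, "x": 0, "y": 0, "z": 0, "roll": 0},
  ],
)

```text
clock: 0.52
tcp_pos: [0.1647, 0.5506, 0.2308]
orientation: [-0.0, 0.341, 0.94, -0.0]
wrist_force: [-0.5, 0.1, -1.0]
finger_gap: 0.0258
grip_force: 0.0
```

servo_tool(
  increments=[
    {"grip": 1, "x": -26, "y": -6.6, "z": 0, "roll": 0},
    {"grip": 1, "x": -26, "y": -6.6, "z": 0, "roll": 0},
    {"grip": 1, "x": -26, "y": -6.6, "z": 0, "roll": 0},
    {"grip": 1, "x": -26, "y": -6.6, "z": 0, "roll": 0},
    {"grip": 1, "x": -26, "y": -6.6, "z": 0, "roll": 0},
  ],
)

```text
clock: 0.93
tcp_pos: [0.244, 0.4412, 0.231]
orientation: [-0.0, 0.338, 0.941, -0.0]
wrist_force: [1.4, 0.2, -0.1]
finger_gap: 0.0002
grip_force: 0.0
```

servo_tool(
  increments=[
    {"grip": 1, "x": -26, "y": -6.6, "z": 0, "roll": 0},
    {"grip": 1, "x": -26, "y": -6.6, "z": 0, "roll": 0},
    {"grip": 1, "x": -26, "y": -6.6, "z": 0, "roll": 0},
    {"grip": 1, "x": -26, "y": -6.6, "z": 0, "roll": 0},
    {"grip": 1, "x": -26, "y": -6.6, "z": 0, "roll": 0},
  ],
)

```text
clock: 1.35
tcp_pos: [0.3229, 0.3326, 0.2312]
orientation: [-0.0, 0.338, 0.941, -0.0]
wrist_force: [0.2, -0.3, -0.1]
finger_gap: -0.0
grip_force: 0.0
```

servo_tool(
  increments=[
    {"grip": 1, "x": -26, "y": -6.6, "z": 0, "roll": 0},
    {"grip": 1, "x": -26, "y": -6.6, "z": 0, "roll": 0},
    {"grip": 1, "x": -26, "y": -6.6, "z": 0, "roll": 0},
    {"grip": 1, "x": -26, "y": -6.6, "z": 0, "roll": 0},
    {"grip": 1, "x": -26, "y": -6.6, "z": 0, "roll": 0},
  ],
)

```text
clock: 1.77
tcp_pos: [0.4018, 0.2241, 0.2312]
orientation: [-0.0, 0.339, 0.941, -0.0]
wrist_force: [0.4, 0.7, -1.1]
finger_gap: -0.0001
grip_force: 0.0
```

servo_tool(
  increments=[
    {"grip": 1, "x": -26, "y": -6.6, "z": 0, "roll": 0},
    {"grip": 1, "x": -26, "y": -6.6, "z": 0, "roll": 0},
    {"grip": 1, "x": -26, "y": -6.6, "z": 0, "roll": 0},
    {"grip": 1, "x": -26, "y": -6.6, "z": 0, "roll": 0},
    {"grip": 1, "x": 0, "y": 0, "z": 0, "roll": 0},
  ],
)

```text
clock: 2.18
tcp_pos: [0.467, 0.1354, 0.2309]
orientation: [0.001, 0.341, 0.94, -0.0]
wrist_force: [0.0, 0.6, 0.1]
finger_gap: 0.0001
grip_force: 0.0
```

Run:
```python
from h import *
im=env.read_camera("top")[:,:,::-1]
x=im[90:300,220:430];cv2.imwrite("pics/crop1.png",cv2.resize(x,None,fx=2.85,fy=2.85,interpolation=cv2.INTER_CUBIC))
s=env.get_state();print(s["clock"],s["tcp_pos"],s["orientation"],s["wrist_force"],proj("top",s["tcp_pos"]))
```

```text
2.2333 [0.46552736 0.13681911 0.23090337] [-8.26421133e-05  3.40578522e-01  9.40216068e-01 -9.26211718e-05] [-0.65970185  0.32716705  0.81305202] [260.35646878 219.1687725 ]
```

View pics/crop1.png

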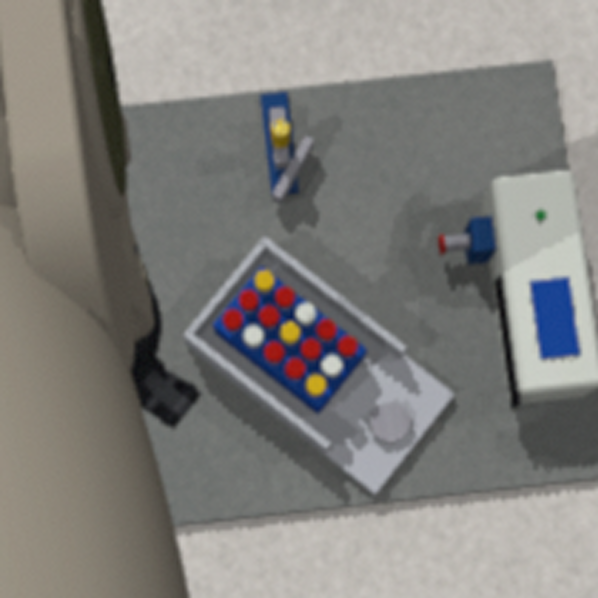

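Top crop: the tray is unmoved, and a black fingertip shows near crop (165,395). The TCP projects to (115,368), so I'll check this mismatch in both views.

Run:
```python
from h import *
s=env.get_state();p=s["tcp_pos"]
im=env.read_camera("side")[:,:,::-1].copy();im2=env.read_camera("top")[:,:,::-1].copy()
P0=np.array([.452,-.051,.008])
c,sn=np.cos(.0737),np.sin(.0737)
st=lambda x,y,z:np.array([.452+c*x-sn*y,-.051+sn*x+c*y,z])
def mark(im,n,q,col):
    u=proj(n,q);cv2.circle(im,tuple(int(round(v)) for v in u),2,col,-1);return u
for n,i in(("side",im),("top",im2)):
    print(n,mark(i,n,p,(0,255,0)),mark(i,n,p+[0,0,.1],(255,255,0)))
    for q in((.285,.2,.008),(.285,-.17,.008),(-.06,.2,.008),(-.06,-.17,.008),(0,0,.026)):mark(i,n,st(*q),(255,0,255))
a=cv2.resize(im[160:330,230:480],None,fx=1.6*2,fy=1.6*2)[:, :800];cv2.imwrite("pics/c2.png",np.vstack([cv2.resize(im[100:340,180:500],(400,300)),cv2.resize(im2[90:330,130:450],(400,300))]))
```

```text
side [310.9575474  159.86454912] [309.81972235 120.59348356]
top [260.35646878 219.1687725 ] [252.54664767 207.75880633]
```

View pics/c2.png

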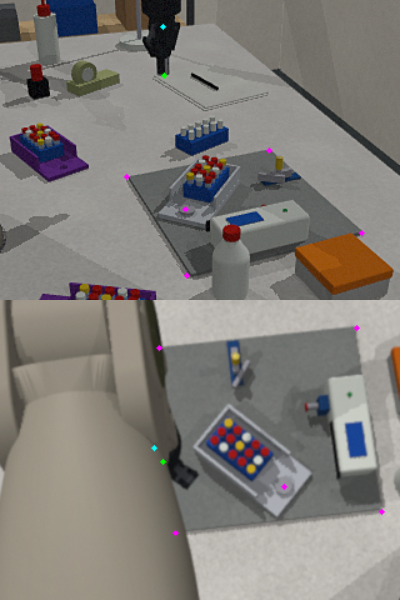

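The side view confirms that the TCP and plate are calibrated well. In the top view the black block is part of the gripper body. Next I descend beside the tray.

servo_tool(
  increments=[
    {"grip": 1, "x": 0, "y": 0, "z": 36, "roll": 0},
    {"grip": 1, "x": 0, "y": 0, "z": 36, "roll": 0},
    {"grip": 1, "x": 0, "y": 0, "z": 36, "roll": 0},
    {"grip": 1, "x": 0, "y": 0, "z": 36, "roll": 0},
    {"grip": 1, "x": 0, "y": 0, "z": 36, "roll": 0},
  ],
)

```text
clock: 2.75
tcp_pos: [0.4635, 0.1397, 0.0501]
orientation: [0.0, 0.338, 0.941, 0.0]
wrist_force: [0.4, 0.3, -0.0]
finger_gap: -0.0001
grip_force: 0.0
```

servo_tool(
  increments=[
    {"grip": 1, "x": -6, "y": -1.6, "z": 14, "roll": 0},
    {"grip": 1, "x": -6, "y": -1.6, "z": 7, "roll": 0},
    {"grip": 1, "x": -6, "y": -1.6, "z": 0, "roll": 0},
    {"grip": 1, "x": -6, "y": -1.6, "z": 0, "roll": 0},
    {"grip": 1, "x": -4, "y": -1.6, "z": 0, "roll": 0},
  ],
)

```text
clock: 3.17
tcp_pos: [0.4829, 0.1143, 0.032]
orientation: [0.002, 0.34, 0.94, 0.001]
wrist_force: [0.8, -0.9, -0.2]
finger_gap: 0.0001
grip_force: 0.0
```

servo_tool(
  increments=[
    {"grip": 1, "x": -3, "y": 0, "z": 0, "roll": 0},
    {"grip": 1, "x": -3, "y": 0, "z": 0, "roll": 0},
    {"grip": 1, "x": -3, "y": 0, "z": 0, "roll": 0},
    {"grip": 1, "x": -3, "y": 0, "z": 0, "roll": 0},
    {"grip": 1, "x": -3, "y": 0, "z": 0, "roll": 0},
  ],
)

```text
clock: 3.58
tcp_pos: [0.4928, 0.1048, 0.0306]
orientation: [0.0, 0.34, 0.94, 0.0]
wrist_force: [-0.3, 0.1, -0.4]
finger_gap: 0.0001
grip_force: 0.0
```

servo_tool(
  increments=[
    {"grip": 1, "x": -2, "y": 0, "z": 0, "roll": 0},
    {"grip": 1, "x": -2, "y": 0, "z": 0, "roll": 0},
    {"grip": 1, "x": -2, "y": 0, "z": 0, "roll": 0},
    {"grip": 1, "x": -2, "y": 0, "z": 0, "roll": 0},
    {"grip": 1, "x": -2, "y": 0, "z": 0, "roll": 0},
  ],
)

```text
clock: 4.0
tcp_pos: [0.5001, 0.0984, 0.0302]
orientation: [-0.0, 0.34, 0.94, 0.0]
wrist_force: [-0.2, -0.9, -0.2]
finger_gap: -0.0003
grip_force: 0.0
```

```bash
cat > look.py <<'E'
from h import *
import sys
s=env.get_state();c,sn=np.cos(.0737),np.sin(.0737)
d=s["tcp_pos"][:2]-[.452,-.051];R=np.array([[c,-sn],[sn,c]])
o=s["orientation"];f=R.T@s["wrist_force"][:2]
print("t",s["clock"],"station xy",(R.T@d)*1e3,"z",s["tcp_pos"][2],"yaw-station",np.degrees(2*np.arctan2(o[2],o[1])-.0737),"F st",f,s["wrist_force"][2])
if len(sys.argv)>1:
    im=env.read_camera("top")[:,:,::-1]
    cv2.imwrite("pics/%s.png"%sys.argv[1],cv2.resize(im[90:300,220:430],None,fx=2.85,fy=2.85,interpolation=cv2.INTER_CUBIC))
E
python3 look.py p1
```

```text
t 4.0 station xy [ 58.95732769 145.47394709] z 0.030224888948181945 yaw-station 136.01895705686786 F st [-0.26636229 -0.87581505] -0.17501131015158303
```

View pics/p1.png

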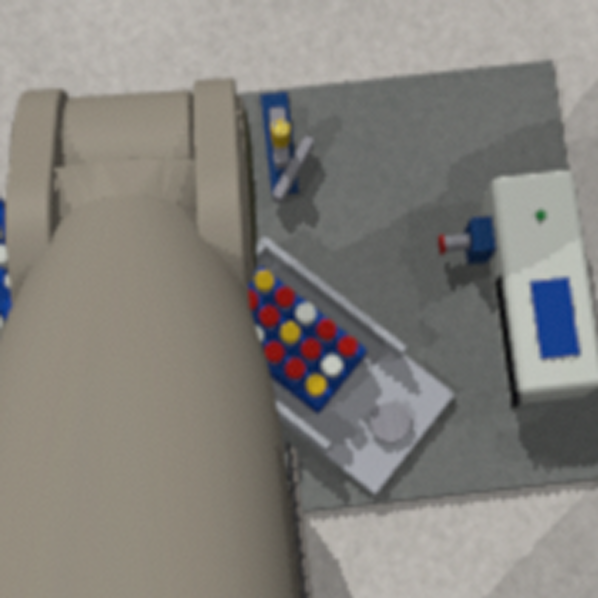

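Tray unmoved, and the fingers stand right at its side wall. Now I push along the arc.

servo_tool(
  increments=[
    {"grip": 1, "x": -2.5, "y": 1, "z": 0, "roll": 1},
    {"grip": 1, "x": -2.5, "y": 1, "z": 0, "roll": 1},
    {"grip": 1, "x": -2.5, "y": 1, "z": 0, "roll": 1},
    {"grip": 1, "x": -2.5, "y": 1, "z": 0, "roll": 1},
    {"grip": 1, "x": -2.5, "y": 1, "z": 0, "roll": 1},
  ],
)

```text
clock: 4.47
tcp_pos: [0.5128, 0.094, 0.0302]
orientation: [-0.0, 0.381, 0.924, 0.0]
wrist_force: [-0.4, 1.6, 0.5]
finger_gap: 0.0003
grip_force: 0.8
```

servo_tool(
  increments=[
    {"grip": 1, "x": -3.8, "y": 1.5, "z": 0, "roll": 1.5},
    {"grip": 1, "x": -3.8, "y": 1.5, "z": 0, "roll": 1.5},
    {"grip": 1, "x": -3.8, "y": 1.5, "z": 0, "roll": 1.5},
    {"grip": 1, "x": -3.8, "y": 1.5, "z": 0, "roll": 1.5},
    {"grip": 1, "x": -3.8, "y": 1.5, "z": 0, "roll": 1.5},
  ],
)

```text
clock: 4.88
tcp_pos: [0.5315, 0.0847, 0.0302]
orientation: [0.0, 0.442, 0.897, 0.0]
wrist_force: [-0.8, 0.3, -1.1]
finger_gap: 0.0001
grip_force: 0.6
```

servo_tool(
  increments=[
    {"grip": 1, "x": -3.8, "y": 1.5, "z": 0, "roll": 1.5},
    {"grip": 1, "x": -3.8, "y": 1.5, "z": 0, "roll": 1.5},
    {"grip": 1, "x": -3.8, "y": 1.5, "z": 0, "roll": 1.5},
    {"grip": 1, "x": -3.8, "y": 1.5, "z": 0, "roll": 1.5},
    {"grip": 1, "x": -3.8, "y": 1.5, "z": 0, "roll": 1.5},
  ],
)

```text
clock: 5.3
tcp_pos: [0.5485, 0.0734, 0.0303]
orientation: [0.0, 0.499, 0.866, 0.0]
wrist_force: [-0.5, 1.9, -0.6]
finger_gap: -0.0004
grip_force: 0.7
```

```bash
python3 look.py p2
```

```text
t 5.3 station xy [105.35881083 116.95431782] z 0.030321382613687033 yaw-station 115.86692660501404 F st [-0.3773798   1.95877595] -0.6170925562974369
```

View pics/p2.png

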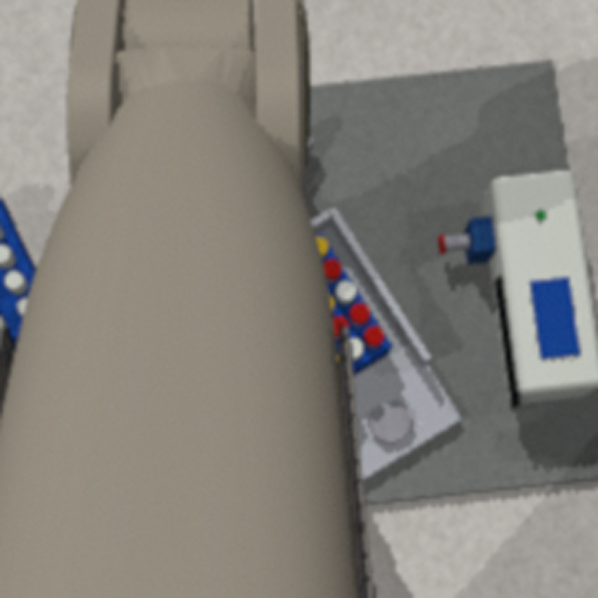

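The tray follows the push and now stands at about 26° (scanner-side corner near crop (333,210)). Continuing.

servo_tool(
  increments=[
    {"grip": 1, "x": -3.8, "y": 1.5, "z": 0, "roll": 1.5},
    {"grip": 1, "x": -3.8, "y": 1.5, "z": 0, "roll": 1.5},
    {"grip": 1, "x": -3.8, "y": 1.5, "z": 0, "roll": 1.5},
    {"grip": 1, "x": -3.8, "y": 1.5, "z": 0, "roll": 1.5},
    {"grip": 1, "x": -3.8, "y": 1.5, "z": 0, "roll": 1.5},
  ],
)

```text
clock: 5.77
tcp_pos: [0.564, 0.0599, 0.0304]
orientation: [0.0, 0.555, 0.832, 0.0]
wrist_force: [1.2, 1.9, 0.4]
finger_gap: -0.0003
grip_force: 1.0
```

servo_tool(
  increments=[
    {"grip": 1, "x": -3.8, "y": 1.5, "z": 0, "roll": 1.5},
    {"grip": 1, "x": -3.8, "y": 1.5, "z": 0, "roll": 1.5},
    {"grip": 1, "x": -3.8, "y": 1.5, "z": 0, "roll": 1.5},
    {"grip": 1, "x": -2.5, "y": 1, "z": 0, "roll": 1},
    {"grip": 1, "x": -2.5, "y": 1, "z": 0, "roll": 1},
  ],
)

```text
clock: 6.18
tcp_pos: [0.5755, 0.0468, 0.0304]
orientation: [0.0, 0.601, 0.799, 0.0]
wrist_force: [0.9, 3.3, -0.7]
finger_gap: -0.0004
grip_force: 1.1
```

servo_tool(
  increments=[
    {"grip": 1, "x": -1.3, "y": 0.5, "z": 0, "roll": 0.5},
    {"grip": 1, "x": -1.3, "y": 0.5, "z": 0, "roll": 0.5},
    {"grip": 1, "x": -1.3, "y": 0.5, "z": 0, "roll": 0.5},
    {"grip": 1, "x": -1.3, "y": 0.5, "z": 0, "roll": 0.5},
    {"grip": 1, "x": -1.3, "y": 0.5, "z": 0, "roll": 0.5},
  ],
)

```text
clock: 6.6
tcp_pos: [0.5793, 0.0413, 0.0303]
orientation: [0.0, 0.618, 0.786, 0.0]
wrist_force: [1.7, 3.2, 0.1]
finger_gap: 0.0001
grip_force: 1.2
```

```bash
python3 look.py p3
```

```text
t 6.6 station xy [133.75404035  82.72325189] z 0.030329820180042568 yaw-station 99.47868928281758 F st [1.87883862 3.03739198] 0.10438028857108364
```

View pics/p3.png

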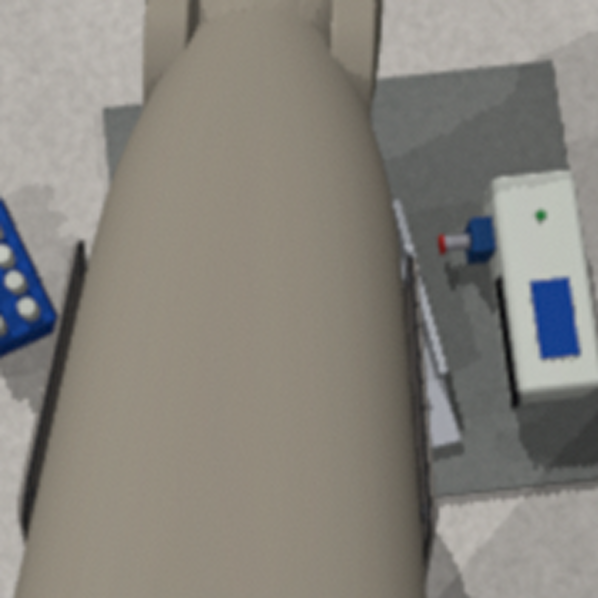

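Tray is at about 10°, with roughly 23 mm left to the red tip (crop (438,243)). I'll close in slowly.

servo_tool(
  increments=[
    {"grip": 1, "x": -1.3, "y": 0.5, "z": 0, "roll": 0.5},
    {"grip": 1, "x": -1.3, "y": 0.5, "z": 0, "roll": 0.5},
    {"grip": 1, "x": -1.3, "y": 0.5, "z": 0, "roll": 0.5},
    {"grip": 1, "x": -1.3, "y": 0.5, "z": 0, "roll": 0.5},
    {"grip": 1, "x": -1.3, "y": 0.5, "z": 0, "roll": 0.5},
  ],
)

```text
clock: 7.07
tcp_pos: [0.5833, 0.0354, 0.0303]
orientation: [0.0, 0.635, 0.773, 0.0]
wrist_force: [1.7, 3.5, -0.5]
finger_gap: -0.0
grip_force: 1.2
```

servo_tool(
  increments=[
    {"grip": 1, "x": -1.3, "y": 0.5, "z": 0, "roll": 0.5},
    {"grip": 1, "x": -1.3, "y": 0.5, "z": 0, "roll": 0.5},
    {"grip": 1, "x": -1.3, "y": 0.5, "z": 0, "roll": 0.5},
    {"grip": 1, "x": -1.3, "y": 0.5, "z": 0, "roll": 0.5},
    {"grip": 1, "x": -1.3, "y": 0.5, "z": 0, "roll": 0.5},
  ],
)

```text
clock: 7.48
tcp_pos: [0.5868, 0.0295, 0.0303]
orientation: [-0.0, 0.652, 0.759, 0.0]
wrist_force: [1.2, 2.7, -0.0]
finger_gap: -0.0
grip_force: 1.2
```

```bash
python3 look.py
```

```text
t 7.4833 station xy [140.32668265  70.3208713 ] z 0.030260452462692152 yaw-station 94.46461702458465 F st [1.41669144 2.56044165] -0.016035657846575943
```

servo_tool(
  increments=[
    {"grip": 1, "x": -1, "y": 0.4, "z": 0, "roll": 0.4},
    {"grip": 1, "x": -1, "y": 0.4, "z": 0, "roll": 0.4},
    {"grip": 1, "x": -1, "y": 0.4, "z": 0, "roll": 0.4},
    {"grip": 1, "x": -1, "y": 0.4, "z": 0, "roll": 0.4},
    {"grip": 1, "x": -1, "y": 0.4, "z": 0, "roll": 0.4},
  ],
)

```text
clock: 7.9
tcp_pos: [0.5894, 0.0248, 0.0303]
orientation: [-0.0, 0.665, 0.747, -0.0]
wrist_force: [2.7, 2.1, -0.5]
finger_gap: 0.0
grip_force: 1.0
```

servo_tool(
  increments=[
    {"grip": 1, "x": -0.6, "y": 0.2, "z": 0, "roll": 0.2},
    {"grip": 1, "x": -0.6, "y": 0.2, "z": 0, "roll": 0.2},
    {"grip": 1, "x": -0.6, "y": 0.2, "z": 0, "roll": 0.2},
    {"grip": 1, "x": -0.6, "y": 0.2, "z": 0, "roll": 0.2},
    {"grip": 1, "x": -0.6, "y": 0.2, "z": 0, "roll": 0.2},
  ],
)

```text
clock: 8.32
tcp_pos: [0.5907, 0.022, 0.0303]
orientation: [-0.0, 0.671, 0.741, 0.0]
wrist_force: [1.8, 2.6, 0.5]
finger_gap: -0.0002
grip_force: 1.0
```

servo_tool(
  increments=[
    {"grip": 1, "x": -0.5, "y": 0.2, "z": 0, "roll": 0.2},
    {"grip": 1, "x": -0.5, "y": 0.2, "z": 0, "roll": 0.2},
    {"grip": 1, "x": -0.5, "y": 0.2, "z": 0, "roll": 0.2},
    {"grip": 1, "x": -0.5, "y": 0.2, "z": 0, "roll": 0.2},
    {"grip": 1, "x": 0, "y": 0, "z": 0, "roll": 0},
  ],
)

```text
clock: 8.73
tcp_pos: [0.5917, 0.02, 0.0303]
orientation: [-0.0, 0.676, 0.737, -0.0]
wrist_force: [1.2, 1.1, -0.2]
finger_gap: 0.0001
grip_force: 0.8
```

```bash
python3 look.py
```

```text
t 8.7333 station xy [144.52574591  60.5251628 ] z 0.030260049184436533 yaw-station 90.69580378626662 F st [1.2661504  0.99373659] -0.1589163435150232
```

servo_tool(
  increments=[
    {"grip": 1, "x": -0.5, "y": 0.2, "z": 0, "roll": 0.2},
    {"grip": 1, "x": -0.5, "y": 0.2, "z": 0, "roll": 0.2},
    {"grip": 1, "x": -0.5, "y": 0.2, "z": 0, "roll": 0.2},
    {"grip": 1, "x": -0.5, "y": 0.2, "z": 0, "roll": 0.2},
    {"grip": 1, "x": -0.5, "y": 0.2, "z": 0, "roll": 0.2},
  ],
)

```text
clock: 9.15
tcp_pos: [0.5926, 0.0181, 0.0302]
orientation: [-0.0, 0.682, 0.731, 0.0]
wrist_force: [-0.7, 5.2, 0.8]
finger_gap: -0.0001
grip_force: 2.2
```

servo_tool(
  increments=[
    {"grip": 1, "x": 0, "y": 0, "z": 0, "roll": 0},
  ],
)

```text
clock: 9.23
tcp_pos: [0.5927, 0.0181, 0.0303]
orientation: [-0.0, 0.682, 0.731, 0.0]
wrist_force: [0.7, 4.8, 0.4]
finger_gap: 0.0001
grip_force: 1.9
```

servo_tool(
  increments=[
    {"grip": 1, "x": -0.2, "y": 0, "z": 0, "roll": 0},
    {"grip": 1, "x": 0, "y": 0, "z": 0, "roll": 0},
  ],
)

```text
clock: 9.4
tcp_pos: [0.5927, 0.018, 0.0303]
orientation: [-0.0, 0.682, 0.731, 0.0]
wrist_force: [0.6, 4.8, -0.1]
finger_gap: -0.0001
grip_force: 2.5
```

servo_tool(
  increments=[
    {"grip": 1, "x": -0.3, "y": 0, "z": 0, "roll": 0},
    {"grip": 1, "x": 0, "y": 0, "z": 0, "roll": 0},
  ],
)

```text
clock: 9.57
tcp_pos: [0.5927, 0.018, 0.0303]
orientation: [-0.001, 0.682, 0.731, 0.0]
wrist_force: [0.4, 5.7, 1.5]
finger_gap: -0.0001
grip_force: 3.0
```

servo_tool(
  increments=[
    {"grip": 1, "x": -0.3, "y": 0, "z": 0, "roll": 0},
    {"grip": 1, "x": 0, "y": 0, "z": 0, "roll": 0},
  ],
)

```text
clock: 9.73
tcp_pos: [0.5927, 0.0179, 0.0303]
orientation: [-0.001, 0.682, 0.731, 0.001]
wrist_force: [0.6, 7.9, 0.4]
finger_gap: 0.0001
grip_force: 3.4
```

servo_tool(
  increments=[
    {"grip": 1, "x": -0.3, "y": 0, "z": 0, "roll": 0},
    {"grip": 1, "x": 0, "y": 0, "z": 0, "roll": 0},
  ],
)

```text
clock: 9.9
tcp_pos: [0.5927, 0.0179, 0.0303]
orientation: [-0.001, 0.682, 0.731, 0.001]
wrist_force: [0.5, 7.8, 1.8]
finger_gap: 0.0002
grip_force: 3.8
```

servo_tool(
  increments=[
    {"grip": 1, "x": -0.3, "y": 0, "z": 0, "roll": 0},
    {"grip": 1, "x": 0, "y": 0, "z": 0, "roll": 0},
  ],
)

```text
clock: 10.07
tcp_pos: [0.5927, 0.0179, 0.0303]
orientation: [-0.001, 0.682, 0.731, 0.001]
wrist_force: [0.7, 7.7, 0.9]
finger_gap: 0.0002
grip_force: 4.3
```

servo_tool(
  increments=[
    {"grip": 1, "x": -0.2, "y": 0, "z": 0, "roll": 0},
    {"grip": 1, "x": 0, "y": 0, "z": 0, "roll": 0},
  ],
)

```text
clock: 10.23
tcp_pos: [0.5927, 0.0179, 0.0303]
orientation: [-0.001, 0.682, 0.731, 0.001]
wrist_force: [-0.0, 9.3, 0.8]
finger_gap: 0.0002
grip_force: 4.5
```

servo_tool(
  increments=[
    {"grip": 1, "x": -0.1, "y": 0, "z": 0, "roll": 0},
    {"grip": 1, "x": 0, "y": 0, "z": 0, "roll": 0},
    {"grip": 1, "x": 0, "y": 0, "z": 0, "roll": 0},
  ],
)

```text
clock: 10.48
tcp_pos: [0.5927, 0.0179, 0.0303]
orientation: [-0.001, 0.682, 0.731, 0.001]
wrist_force: [0.0, 10.2, 0.8]
finger_gap: 0.0002
grip_force: 4.6
```

servo_tool(
  increments=[
    {"grip": 1, "x": 0, "y": 0, "z": 0, "roll": 0},
    {"grip": 1, "x": 0, "y": 0, "z": 0, "roll": 0},
  ],
)

```text
clock: 10.65
tcp_pos: [0.5927, 0.0179, 0.0303]
orientation: [-0.001, 0.682, 0.731, 0.001]
wrist_force: [1.0, 8.9, 1.0]
finger_gap: -0.0002
grip_force: 4.6
```

servo_tool(
  increments=[
    {"grip": 1, "x": 0, "y": 0, "z": 0, "roll": 0},
    {"grip": 1, "x": 0, "y": 0, "z": 0, "roll": 0},
  ],
)

```text
clock: 10.82
tcp_pos: [0.5927, 0.0179, 0.0303]
orientation: [-0.001, 0.682, 0.731, 0.001]
wrist_force: [0.5, 9.7, 1.4]
finger_gap: -0.0002
grip_force: 4.6
```

Held about 9.5 N on the stop. Now I back off gently, rise, and turn so the finger edge faces station -x.

servo_tool(
  increments=[
    {"grip": 1, "x": 0.7, "y": 0, "z": 0, "roll": 0},
    {"grip": 1, "x": 0.7, "y": 0, "z": 0, "roll": 0},
    {"grip": 1, "x": 1.5, "y": 0, "z": 0, "roll": 0},
    {"grip": 1, "x": 6, "y": 0, "z": 0, "roll": 0},
    {"grip": 1, "x": 20, "y": 0, "z": 0, "roll": 0},
  ],
)

```text
clock: 11.23
tcp_pos: [0.5913, 0.0425, 0.0302]
orientation: [0.001, 0.684, 0.73, -0.001]
wrist_force: [0.4, 0.7, 0.1]
finger_gap: -0.0003
grip_force: 0.0
```

servo_tool(
  increments=[
    {"grip": 1, "x": 0, "y": 0, "z": -25, "roll": 0},
    {"grip": 1, "x": 0, "y": 0, "z": -35, "roll": 0},
    {"grip": 1, "x": 0, "y": 0, "z": -35, "roll": 0},
    {"grip": 1, "x": 0, "y": 0, "z": 0, "roll": -6.94},
    {"grip": 1, "x": 0, "y": 0, "z": 0, "roll": -6.94},
  ],
)

```text
clock: 11.65
tcp_pos: [0.593, 0.0443, 0.1284]
orientation: [0.003, 0.587, 0.81, 0.001]
wrist_force: [0.2, 0.1, -0.7]
finger_gap: -0.0001
grip_force: 0.0
```

servo_tool(
  increments=[
    {"grip": 1, "x": 0, "y": 0, "z": 0, "roll": -6.94},
    {"grip": 1, "x": 0, "y": 0, "z": 0, "roll": -6.94},
    {"grip": 1, "x": 0, "y": 0, "z": 0, "roll": -6.94},
    {"grip": 1, "x": 0, "y": 0, "z": 0, "roll": -6.94},
    {"grip": 1, "x": 0, "y": 0, "z": 0, "roll": -6.94},
  ],
)

```text
clock: 12.07
tcp_pos: [0.5908, 0.0444, 0.1252]
orientation: [-0.0, 0.319, 0.948, -0.001]
wrist_force: [-0.6, 0.3, 0.2]
finger_gap: 0.0
grip_force: 0.0
```

servo_tool(
  increments=[
    {"grip": 1, "x": 0, "y": 0, "z": 0, "roll": -6.94},
    {"grip": 1, "x": 0, "y": 0, "z": 0, "roll": -6.94},
    {"grip": 1, "x": 0, "y": 0, "z": 0, "roll": -6.94},
    {"grip": 1, "x": 0, "y": 0, "z": 0, "roll": -6.94},
    {"grip": 1, "x": 0, "y": 0, "z": 0, "roll": -6.94},
  ],
)

```text
clock: 12.48
tcp_pos: [0.5908, 0.0443, 0.1251]
orientation: [-0.0, 0.022, 1.0, -0.001]
wrist_force: [0.3, -0.4, -0.4]
finger_gap: 0.0002
grip_force: 0.0
```

servo_tool(
  increments=[
    {"grip": 1, "x": 0, "y": 0, "z": 0, "roll": -6.94},
    {"grip": 1, "x": 0, "y": 0, "z": 0, "roll": 0},
  ],
)

```text
clock: 12.65
tcp_pos: [0.5908, 0.0444, 0.1251]
orientation: [-0.0, -0.038, 0.999, -0.001]
wrist_force: [-0.1, -0.4, 1.1]
finger_gap: -0.0002
grip_force: 0.0
```

```bash
python3 look.py
```

```text
t 12.65 station xy [145.41592182  84.95347498] z 0.12513152427544053 yaw-station 180.07642725329433 F st [-0.0892954  -0.36845206] 1.0678362096746008
```

servo_tool(
  increments=[
    {"grip": 1, "x": -26, "y": -4.8, "z": 0, "roll": 0},
    {"grip": 1, "x": -26, "y": -4.8, "z": 0, "roll": 0},
    {"grip": 1, "x": -26, "y": -4.8, "z": 0, "roll": 0},
    {"grip": 1, "x": -26, "y": -4.8, "z": 0, "roll": 0},
    {"grip": 1, "x": -26, "y": -4.8, "z": 0, "roll": 0},
  ],
)

```text
clock: 13.07
tcp_pos: [0.7233, 0.0298, 0.1252]
orientation: [-0.0, -0.034, 0.999, -0.0]
wrist_force: [0.2, -0.0, 0.3]
finger_gap: 0.0001
grip_force: 0.0
```

servo_tool(
  increments=[
    {"grip": 1, "x": 0, "y": 0, "z": 0, "roll": 0},
    {"grip": 1, "x": 0, "y": 0, "z": 30, "roll": 0},
    {"grip": 1, "x": 0, "y": 0, "z": 30, "roll": 0},
    {"grip": 1, "x": 0, "y": 0, "z": 20, "roll": 0},
    {"grip": 1, "x": 0, "y": 0, "z": 0, "roll": 0},
  ],
)

```text
clock: 13.48
tcp_pos: [0.7178, 0.0304, 0.0393]
orientation: [-0.005, -0.035, 0.999, 0.0]
wrist_force: [-1.7, 0.6, -0.4]
finger_gap: 0.0001
grip_force: 0.0
```

```bash
python3 look.py
python3 - <<'E'
from h import *
im=env.read_camera("side")[:,:,::-1];im2=env.read_camera("top")[:,:,::-1]
a=cv2.resize(im[200:290,330:450],(800,600)[:1]*1+(600,),interpolation=cv2.INTER_CUBIC) if 0 else cv2.resize(im[180:300,320:480],(400,300),interpolation=cv2.INTER_CUBIC)
b=cv2.resize(im2[90:300,220:500],(400,300),interpolation=cv2.INTER_CUBIC)
cv2.imwrite("pics/q1.png",np.vstack([a,b]))
E
```

```text
t 13.4833 station xy [271.08151082  61.62561279] z 0.03925168817026631 yaw-station 179.7612977201591 F st [-1.63456049  0.74072852] -0.39609924707252914
```

View pics/q1.png

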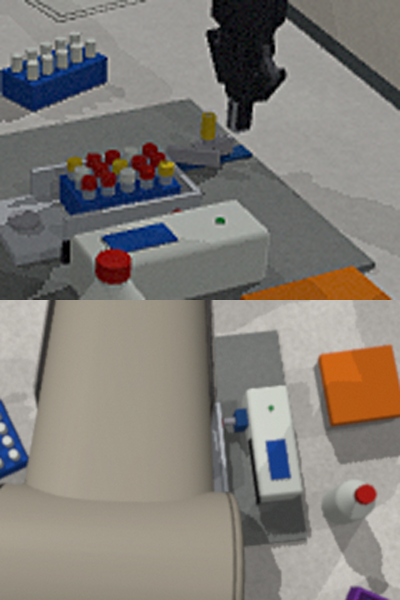

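The side view shows the closed fingers behind the yellow post (crop (208,125)), and in the top view the tray rests against the stop. Now I push the bolt in.

servo_tool(
  increments=[
    {"grip": 1, "x": 3, "y": 0, "z": 0, "roll": 0},
    {"grip": 1, "x": 3, "y": 0, "z": 0, "roll": 0},
    {"grip": 1, "x": 3, "y": 0, "z": 0, "roll": 0},
    {"grip": 1, "x": 3, "y": 0, "z": 0, "roll": 0},
    {"grip": 1, "x": 3, "y": 0, "z": 0, "roll": 0},
  ],
)

```text
clock: 14.0
tcp_pos: [0.7076, 0.0292, 0.0465]
orientation: [0.001, -0.036, 0.999, -0.0]
wrist_force: [0.6, 0.1, 0.0]
finger_gap: 0.0002
grip_force: 0.0
```

servo_tool(
  increments=[
    {"grip": 1, "x": 2, "y": 0, "z": 0, "roll": 0},
    {"grip": 1, "x": 2, "y": 0, "z": 0, "roll": 0},
    {"grip": 1, "x": 2, "y": 0, "z": 0, "roll": 0},
    {"grip": 1, "x": 2, "y": 0, "z": 0, "roll": 0},
    {"grip": 1, "x": 2, "y": 0, "z": 0, "roll": 0},
  ],
)

```text
clock: 14.42
tcp_pos: [0.6979, 0.0285, 0.0455]
orientation: [0.001, -0.036, 0.999, 0.0]
wrist_force: [2.6, 0.0, 0.8]
finger_gap: 0.0003
grip_force: 0.8
```

servo_tool(
  increments=[
    {"grip": 1, "x": 2, "y": 0, "z": 0, "roll": 0},
    {"grip": 1, "x": 2, "y": 0, "z": 0, "roll": 0},
    {"grip": 1, "x": 2, "y": 0, "z": 0, "roll": 0},
    {"grip": 1, "x": 2, "y": 0, "z": 0, "roll": 0},
    {"grip": 1, "x": 2, "y": 0, "z": 0, "roll": 0},
  ],
)

```text
clock: 14.83
tcp_pos: [0.6875, 0.0277, 0.0454]
orientation: [0.0, -0.036, 0.999, -0.0]
wrist_force: [1.5, 0.2, 1.1]
finger_gap: -0.0002
grip_force: 0.9
```

```bash
python3 look.py
```

```text
t 14.8333 station xy [240.67774391  61.15700062] z 0.04543995602512102 yaw-station 179.93425936521274 F st [1.54292907 0.05464451] 1.1470028049470207
```

servo_tool(
  increments=[
    {"grip": 1, "x": 2, "y": 0, "z": 0, "roll": 0},
    {"grip": 1, "x": 2, "y": 0, "z": 0, "roll": 0},
    {"grip": 1, "x": 2, "y": 0, "z": 0, "roll": 0},
    {"grip": 1, "x": 2, "y": 0, "z": 0, "roll": 0},
    {"grip": 1, "x": 2, "y": 0, "z": 0, "roll": 0},
  ],
)

```text
clock: 15.25
tcp_pos: [0.6774, 0.0269, 0.0454]
orientation: [0.0, -0.036, 0.999, -0.0]
wrist_force: [1.2, -0.3, 0.6]
finger_gap: 0.0
grip_force: 0.9
```

servo_tool(
  increments=[
    {"grip": 1, "x": 1.5, "y": 0, "z": 0, "roll": 0},
    {"grip": 1, "x": 1.5, "y": 0, "z": 0, "roll": 0},
    {"grip": 1, "x": 1.5, "y": 0, "z": 0, "roll": 0},
    {"grip": 1, "x": 1.5, "y": 0, "z": 0, "roll": 0},
    {"grip": 1, "x": 1.5, "y": 0, "z": 0, "roll": 0},
  ],
)

```text
clock: 15.67
tcp_pos: [0.6699, 0.0265, 0.0453]
orientation: [0.0, -0.036, 0.999, 0.0]
wrist_force: [0.9, -0.8, -0.0]
finger_gap: -0.0004
grip_force: 0.8
```

servo_tool(
  increments=[
    {"grip": 1, "x": 1, "y": 0, "z": 0, "roll": 0},
    {"grip": 1, "x": 1, "y": 0, "z": 0, "roll": 0},
    {"grip": 1, "x": 1, "y": 0, "z": 0, "roll": 0},
    {"grip": 1, "x": 1, "y": 0, "z": 0, "roll": 0},
    {"grip": 1, "x": 1, "y": 0, "z": 0, "roll": 0},
  ],
)

```text
clock: 16.08
tcp_pos: [0.665, 0.0262, 0.0453]
orientation: [-0.0, -0.036, 0.999, 0.0]
wrist_force: [1.4, -1.2, 0.7]
finger_gap: 0.0002
grip_force: 0.8
```

servo_tool(
  increments=[
    {"grip": 1, "x": 0.6, "y": 0, "z": 0, "roll": 0},
    {"grip": 1, "x": 0.6, "y": 0, "z": 0, "roll": 0},
    {"grip": 1, "x": 0.6, "y": 0, "z": 0, "roll": 0},
    {"grip": 1, "x": 0.6, "y": 0, "z": 0, "roll": 0},
    {"grip": 1, "x": 0.6, "y": 0, "z": 0, "roll": 0},
  ],
)

```text
clock: 16.5
tcp_pos: [0.662, 0.0259, 0.0453]
orientation: [-0.0, -0.036, 0.999, 0.0]
wrist_force: [1.3, -1.5, 0.6]
finger_gap: 0.0002
grip_force: 0.8
```

servo_tool(
  increments=[
    {"grip": 1, "x": 0.6, "y": 0, "z": 0, "roll": 0},
    {"grip": 1, "x": 0.6, "y": 0, "z": 0, "roll": 0},
    {"grip": 1, "x": 0.6, "y": 0, "z": 0, "roll": 0},
    {"grip": 1, "x": 0.6, "y": 0, "z": 0, "roll": 0},
    {"grip": 1, "x": 0.6, "y": 0, "z": 0, "roll": 0},
  ],
)

```text
clock: 16.92
tcp_pos: [0.659, 0.0258, 0.0453]
orientation: [-0.0, -0.036, 0.999, 0.0]
wrist_force: [2.0, -0.2, -0.3]
finger_gap: -0.0001
grip_force: 0.8
```

servo_tool(
  increments=[
    {"grip": 1, "x": 0.5, "y": 0, "z": 0, "roll": 0},
    {"grip": 1, "x": 0.5, "y": 0, "z": 0, "roll": 0},
    {"grip": 1, "x": 0.5, "y": 0, "z": 0, "roll": 0},
  ],
)

```text
clock: 17.17
tcp_pos: [0.6575, 0.0257, 0.0453]
orientation: [0.0, -0.036, 0.999, 0.0]
wrist_force: [1.9, -1.0, -0.2]
finger_gap: -0.0001
grip_force: 0.8
```

servo_tool(
  increments=[
    {"grip": 1, "x": 0.5, "y": 0, "z": 0, "roll": 0},
    {"grip": 1, "x": 0.5, "y": 0, "z": 0, "roll": 0},
    {"grip": 1, "x": 0.5, "y": 0, "z": 0, "roll": 0},
    {"grip": 1, "x": 0.5, "y": 0, "z": 0, "roll": 0},
  ],
)

```text
clock: 17.5
tcp_pos: [0.6555, 0.0255, 0.0453]
orientation: [-0.0, -0.036, 0.999, 0.0]
wrist_force: [1.9, -0.6, -0.2]
finger_gap: -0.0002
grip_force: 0.8
```

servo_tool(
  increments=[
    {"grip": 1, "x": 0.5, "y": 0, "z": 0, "roll": 0},
    {"grip": 1, "x": 0.5, "y": 0, "z": 0, "roll": 0},
    {"grip": 1, "x": 0.5, "y": 0, "z": 0, "roll": 0},
  ],
)

```text
clock: 17.75
tcp_pos: [0.654, 0.0254, 0.0453]
orientation: [-0.0, -0.036, 0.999, 0.0]
wrist_force: [1.6, -1.8, -0.2]
finger_gap: 0.0001
grip_force: 0.8
```

servo_tool(
  increments=[
    {"grip": 1, "x": 0.5, "y": 0, "z": 0, "roll": 0},
    {"grip": 1, "x": 0.5, "y": 0, "z": 0, "roll": 0},
    {"grip": 1, "x": 0.5, "y": 0, "z": 0, "roll": 0},
  ],
)

```text
clock: 18.0
tcp_pos: [0.6526, 0.0253, 0.0453]
orientation: [0.0, -0.036, 0.999, 0.0]
wrist_force: [2.0, -1.5, -1.3]
finger_gap: -0.0003
grip_force: 1.0
```

servo_tool(
  increments=[
    {"grip": 1, "x": 0.4, "y": 0, "z": 0, "roll": 0},
    {"grip": 1, "x": 0.4, "y": 0, "z": 0, "roll": 0},
    {"grip": 1, "x": 0.4, "y": 0, "z": 0, "roll": 0},
  ],
)

```text
clock: 18.25
tcp_pos: [0.6521, 0.0252, 0.0454]
orientation: [0.001, -0.036, 0.999, 0.0]
wrist_force: [5.4, -1.3, -3.1]
finger_gap: -0.0003
grip_force: 2.4
```

servo_tool(
  increments=[
    {"grip": 1, "x": 0.2, "y": 0, "z": 0, "roll": 0},
    {"grip": 1, "x": 0, "y": 0, "z": 0, "roll": 0},
  ],
)

```text
clock: 18.42
tcp_pos: [0.652, 0.0252, 0.0454]
orientation: [0.001, -0.036, 0.999, 0.0]
wrist_force: [4.7, -0.7, -3.9]
finger_gap: -0.0003
grip_force: 2.5
```

servo_tool(
  increments=[
    {"grip": 1, "x": 0.2, "y": 0, "z": 0, "roll": 0},
    {"grip": 1, "x": 0, "y": 0, "z": 0, "roll": 0},
  ],
)

```text
clock: 18.58
tcp_pos: [0.652, 0.0252, 0.0454]
orientation: [0.001, -0.036, 0.999, 0.0]
wrist_force: [4.8, 0.0, -2.8]
finger_gap: 0.0003
grip_force: 2.7
```

servo_tool(
  increments=[
    {"grip": 1, "x": 0.4, "y": 0, "z": 0, "roll": 0},
    {"grip": 1, "x": 0, "y": 0, "z": 0, "roll": 0},
  ],
)

```text
clock: 18.75
tcp_pos: [0.6519, 0.0252, 0.0454]
orientation: [0.001, -0.036, 0.999, 0.0]
wrist_force: [5.8, 0.2, -4.1]
finger_gap: -0.0
grip_force: 3.0
```

servo_tool(
  increments=[
    {"grip": 1, "x": 0.3, "y": 0, "z": 0, "roll": 0},
    {"grip": 1, "x": 0, "y": 0, "z": 0, "roll": 0},
  ],
)

```text
clock: 18.92
tcp_pos: [0.6518, 0.0252, 0.0455]
orientation: [0.001, -0.036, 0.999, 0.0]
wrist_force: [6.3, 0.1, -4.4]
finger_gap: -0.0003
grip_force: 3.3
```

servo_tool(
  increments=[
    {"grip": 1, "x": 0.3, "y": 0, "z": 0, "roll": 0},
    {"grip": 1, "x": 0, "y": 0, "z": 0, "roll": 0},
    {"grip": 1, "x": 0, "y": 0, "z": 0, "roll": 0},
  ],
)

```text
clock: 19.17
tcp_pos: [0.6518, 0.0252, 0.0455]
orientation: [0.002, -0.036, 0.999, 0.0]
wrist_force: [6.4, -0.5, -4.2]
finger_gap: -0.0002
grip_force: 3.6
```

servo_tool(
  increments=[
    {"grip": 1, "x": 0.1, "y": 0, "z": 0, "roll": 0},
    {"grip": 1, "x": 0, "y": 0, "z": 0, "roll": 0},
    {"grip": 1, "x": 0, "y": 0, "z": 0, "roll": 0},
    {"grip": 1, "x": 0, "y": 0, "z": 0, "roll": 0},
    {"grip": 1, "x": 0, "y": 0, "z": 0, "roll": 0},
  ],
)

```text
clock: 19.58
tcp_pos: [0.6517, 0.0252, 0.0455]
orientation: [0.002, -0.036, 0.999, 0.0]
wrist_force: [7.5, -0.6, -4.7]
finger_gap: 0.0
grip_force: 3.7
```

servo_tool(
  increments=[
    {"grip": 1, "x": 0, "y": 0, "z": 0, "roll": 0},
    {"grip": 1, "x": 0, "y": 0, "z": 0, "roll": 0},
  ],
)

```text
clock: 19.75
tcp_pos: [0.6517, 0.0252, 0.0455]
orientation: [0.002, -0.036, 0.999, 0.0]
wrist_force: [7.6, -0.0, -5.1]
finger_gap: -0.0
grip_force: 3.7
```

Held about 7.5 N on the post. Now I back off, rise and look.

servo_tool(
  increments=[
    {"grip": 1, "x": -0.7, "y": 0, "z": 0, "roll": 0},
    {"grip": 1, "x": -0.8, "y": 0, "z": 0, "roll": 0},
    {"grip": 1, "x": -2, "y": 0, "z": 0, "roll": 0},
    {"grip": 1, "x": -8, "y": 0, "z": 0, "roll": 0},
    {"grip": 1, "x": -15, "y": 0, "z": 0, "roll": 0},
  ],
)

```text
clock: 20.17
tcp_pos: [0.6744, 0.0274, 0.045]
orientation: [-0.002, -0.036, 0.999, 0.0]
wrist_force: [0.3, -0.2, 0.6]
finger_gap: -0.0001
grip_force: 0.0
```

servo_tool(
  increments=[
    {"grip": 1, "x": 0, "y": 0, "z": -35, "roll": 0},
    {"grip": 1, "x": 0, "y": 0, "z": -40, "roll": 0},
    {"grip": 1, "x": 0, "y": 0, "z": -40, "roll": 0},
    {"grip": 1, "x": 0, "y": 35, "z": -30, "roll": 0},
    {"grip": 1, "x": 0, "y": 40, "z": 0, "roll": 0},
  ],
)

```text
clock: 20.58
tcp_pos: [0.6747, 0.0965, 0.1954]
orientation: [0.005, -0.034, 0.999, -0.0]
wrist_force: [1.6, -0.2, 0.9]
finger_gap: -0.0001
grip_force: 0.0
```

servo_tool(
  increments=[
    {"grip": 1, "x": 0, "y": 40, "z": 0, "roll": 0},
    {"grip": 1, "x": 0, "y": 40, "z": 0, "roll": 0},
    {"grip": 1, "x": 0, "y": 40, "z": 0, "roll": 0},
    {"grip": 1, "x": 0, "y": 40, "z": 0, "roll": 0},
    {"grip": 1, "x": 0, "y": 0, "z": 0, "roll": 0},
  ],
)

```text
clock: 21.0
tcp_pos: [0.6572, 0.2658, 0.1869]
orientation: [-0.001, -0.04, 0.999, 0.001]
wrist_force: [-0.4, -0.9, -0.8]
finger_gap: 0.0001
grip_force: 0.0
```

```bash
python3 look.py q2
```

```text
t 21.0 station xy [227.95241668 300.8315571 ] z 0.18692312297828428 yaw-station 180.39502366627735 F st [-0.44379051 -0.88861233] -0.802776388730227
```

View pics/q2.png

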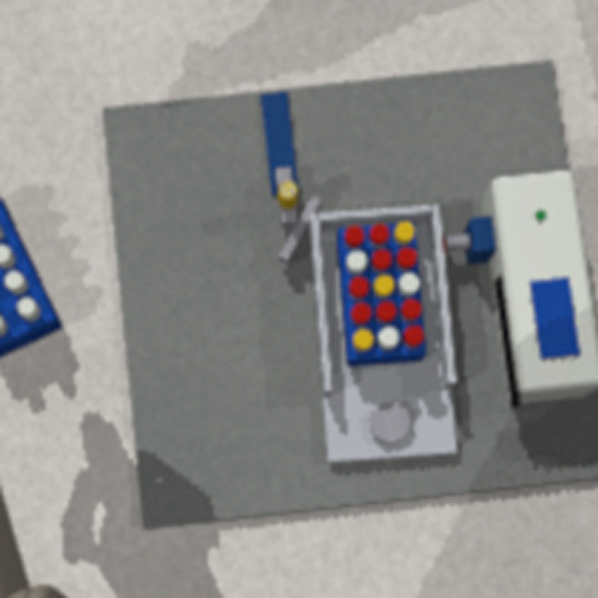

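The tray sits on the red tip (crop (446,243)). The bolt face bears on the tray's free corner (crop (313,212)), and the arm is clear of everything.

```bash
python3 -c "
from workcell import env
print(env.hand_in())"
```

```text
the job is handed in; nothing more can be done
None
```

The tray is pressed home on the stop screw at about 9.5 N and held there by the wedge bolt, pushed in at about 7.5 N; the arm is clear, the bottle, box and spare rack were not touched, and the job was handed in at about 21 s of the 69 s, with no verdict returned.

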